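# File returned candle sets in the push-open drawer unit

## Task

File the returned candle sets: push the front of the white drawer in and let go so that its catch pops it open, then gently lower every returned candle jar on the table, upright, into a compartment of the drawer. Push the drawer in again, let go and check that it has stayed shut on its catch with all the jars standing inside. Stack all the wooden coasters of the sets flat in one square pile on the black mat on top of the cabinet, long sides along the mat's long sides, and leave the other things on the table where they are.

Things in the scene. Friction and masses are not known exactly. Their poses are not given: they have to be found in the camera images.
- returns_unit: low grey cabinet fixed on the table, 135 deep (x) x 322 wide (y) x 94 high; origin at the middle of its underside; -x is its front, +y its left, +z up. Its one drawer slides out along -x. Placed and turned differently at each start
- drawer (a joint): how far the drawer is out, m: 0 = shut on its catch, 0.086 = open, compartments clear of the cabinet, -0.0125 = pushed in to the stop. Push-push catch: to open it from 0 or shut it from open, push it in to the stop (past -0.0115) and let go; a damped spring then drives it out to 0.086 (about 1 s) or back to 0, where it stays. Pushing takes 3 to 7 N plus 22 N per m/s; stiff beyond the stop
- drawer_front (a point): centre of the outer face of the drawer's white push front (304 wide, 72 high, centre 50 above the table, small blue patch; moves with the drawer). Axes as the unit's: pushing in is +x. Stands 17 proud of the cabinet when shut, 4 at the stop. No handle: push with closed fingertips pointing down in front of it, tips about 45 above the table, so the gripper's body stays above the 94 high cabinet
- drawer_floor (a point): middle of the drawer's inner floor (18 above the table; moves with the drawer; axes as the unit's). Four open-topped compartments in a row along y, each about 71 x 72 mm and 38 deep, 4 mm walls between; centres at x = 0 and y = -114, -38, +38, +114 mm from this point. The drawer's front, 36 mm from here in -x, rises 68 mm above the floor
- jar_amber: round-bellied candle jar, clear amber glass, with a flat grey metal lid and a pale wooden knob that do not come off; 54 across, 44 high to the top of the lid, foot 45 across; the knob on top is an upright cylinder 22 across, from 44 to 64 above the foot, to be gripped from above. Origin at the centre of its underside, z up; 0.25 to 0.36 kg, breakable. May be absent
- jar_green: round-bellied candle jar, clear green glass, with a flat grey metal lid and a pale wooden knob that do not come off; 54 across, 44 high to the top of the lid, foot 45 across; the knob on top is an upright cylinder 22 across, from 44 to 64 above the foot, to be gripped from above. Origin at the centre of its underside, z up; 0.25 to 0.36 kg, breakable. May be absent
- jar_blue: round-bellied candle jar, glazed blue, with a flat grey metal lid and a pale wooden knob that do not come off; 54 across, 44 high to the top of the lid, foot 45 across; the knob on top is an upright cylinder 22 across, from 44 to 64 above the foot, to be gripped from above. Origin at the centre of its underside, z up; 0.25 to 0.36 kg, breakable. May be absent
- jar_clay: round-bellied candle jar, reddish clay, with a flat grey metal lid and a pale wooden knob that do not come off; 54 across, 44 high to the top of the lid, foot 45 across; the knob on top is an upright cylinder 22 across, from 44 to 64 above the foot, to be gripped from above. Origin at the centre of its underside, z up; 0.25 to 0.36 kg, breakable. May be absent
- mat (a point): centre of the black mat on the cabinet's top (94 above the table), 104 (x) x 70 (y) mm, 1 mm thick look only; axes as the unit's: the mat's long sides run along x
- coaster_light: flat light brown wooden coaster, 90 (x, its long side) x 56 (y) x 14 mm with thin stripes along x on top; origin at the centre of its underside, z up; 0.07 kg. Grip it across the 56 mm. May be absent
- coaster_medium: flat medium brown wooden coaster, 90 (x, its long side) x 56 (y) x 14 mm with thin stripes along x on top; origin at the centre of its underside, z up; 0.07 kg. Grip it across the 56 mm. May be absent
- coaster_dark: flat dark brown wooden coaster, 90 (x, its long side) x 56 (y) x 14 mm with thin stripes along x on top; origin at the centre of its underside, z up; 0.07 kg. Grip it across the 56 mm. May be absent
- stapler: blue desk stapler, 36 x 135 x 54, stands behind on the left; origin at the centre of its underside; not part of the job, to be left in place
- rubber_stamp: wooden rubber stamp with a turned knob, 28 x 52 x 72, stands behind on the right; origin at the centre of its underside; not part of the job, to be left in place
- tape_measure: yellow tape measure, 67 x 72 x 32, near the robot on the left; origin at the centre of its underside; not part of the job, to be left in place
- calculator: dark desk calculator, 135 x 88 x 20, far out on the left, near the robot; origin at the centre of its underside; not part of the job, to be left in place

How it is judged:
By the outcome, as a careful person would: the job done as asked, in the order asked, and still so for the second after the job is handed in, with the robot touching nothing.
Of jar_amber, jar_green, jar_blue, jar_clay only 3 to 4 are there at a start; the rules pass over those that are not, and their reading is None.
Of coaster_light, coaster_medium, coaster_dark only 2 to 3 are there at a start; the rules pass over those that are not, and their reading is None.
At some moment in a run one of coaster_light, coaster_medium, coaster_dark may be knocked a few centimetres aside while the robot is not near it.
It also fails if it takes over 210 s, if anything falls off the work surface, if the arm or the gripper's body presses on something with over 40 N, if the wrist force passes 120 N, or if a joint passes its speed limit or range.

## Robot

A 6-joint arm with a two-finger parallel gripper is mounted at the origin on a cart in front of the work surface, level with it; the furniture and walls round the work are solid. World frame = base frame: x ahead of the robot, y to its left, z up, the work surface at z = 0. Lengths are in m, angles in rad, forces in N, time in s.
With the tool pointing down it reaches from about 0.275 to 0.875 m from the base axis. Payload 12.5 kg.
Tool frame: the origin (TCP) lies at the very end of the fingers, on their centre line; the grasp point (between the pads) lies 19 mm behind it; z points along the fingers, y is the line along which they close (so a half turn about z gives the same grasp; the last joint's range is limited). The gripper opens to 85 mm and grips with 20 to 120 N. Pads are 22 mm wide; open, the fingers measure 114 mm over their backs; the gripper's body (76 mm by 85 mm) begins 54 mm behind the grasp point. The pads swing forward as they close: fully open they stand 13 mm farther back than shut.
Start: joints at [-1.422, 0.351, 1.652, -0, 1.139, -0.085], TCP at [0.127, -0.535, 0.231] pointing down, gripper open.
Joint ranges: [-2.75, 2.75], [-0.79, 2.1], [0.01, 2.65], [-1.57, 4.71], [0.07, 3.14], [-2.87, 2.87]. Speed limits (rad/s): [2.22, 2.22, 2.79, 3.14, 3.14, 3.14].

## Interface

Orientations are given as a 3x3 rotation matrix whose columns are the frame's x, y, z axes.
In Python, from bench import manip, grab_frame, get_calibration, set_gripper gives the robot as it stands (manip), with the cameras as plain functions and the gripper as plain functions. Calls block until the motion is done:
- manip.move_ptp(position, orientation): joint-space move of the TCP to a pose.
- manip.move_l(position, attitude=None, max_speed=0.15): straight line of the TCP; attitude=None keeps the orientation; max_speed is the mean speed in m/s.
- manip.move_j(angles): joint-space move.
- set_gripper(opening, effort=None): opening from 0.0 (shut) to 1.0 (fully open); effort is the grip in N (None keeps the last); returns when the fingers have stopped.
- manip.dwell(seconds).
- manip.inverse_kinematics(position, orientation): joint angles nearest the present ones, or None.
- grab_frame(name): name is "scene" or "top" or "wrist"; returns the picture (400x640x3 uint8, red, green, blue); there is no depth.
- get_calibration(name): a dict with "camera_matrix" (3x3 intrinsics, pixels), "R" (3x3) and "t" (3): a world point X has camera coordinates R X + t. Camera axes: x right, y down, z forward; pixel columns grow to the right and rows downward; lengths in m; the calibration is good to about 2 mm. A picture is of the moment at which its call begins: read the wrist's pose just before it. get_calibration takes no time and is no camera call; for the wrist camera it gives the pose at the moment of the call.
A pose or a line that the arm cannot do raises manip.Unreachable and nothing moves.
- manip.sign_off(): hands the job in; it is judged then, once.
Readings, each from a call of its own:
- manip.read_time(): time.
- manip.read_qpos(): joint angles.
- manip.read_joint_vel(): joint speeds.
- manip.read_joint_torque(): joint torques, N m.
- manip.read_ee_pos(): TCP position.
- manip.read_tcp_rot(): TCP orientation.
- manip.read_force(): force on the tool from outside, world axes, zero at the start.
- manip.read_ft_torque(): the same for the moment, N m.
- manip.read_grip_width(): opening from 0.0 (shut) to 1.0 (fully open).
- manip.read_grip_force(): force on a finger pad.
Only numpy, scipy, OpenCV 4.12 (cv2) and the standard library are available. Lean on these libraries where they do the work, as an engineer would, in place of code of your own. Each camera call takes 0.05 s, during which the arm holds its last target. There are 200 camera calls.

## Working session

There is one attempt and no reset: what is moved stays moved. The work goes in short steps, each a Python script; the robot and the scene stay as the last script left them, time stands still between calls to the robot, and variables do not carry over. Pictures are saved under pics/ and viewed, at most 14 in all, crops included, and the job is handed in when it is done.

```bash
ls; mkdir -p pics
python3 - <<'E'
from bench import manip, grab_frame, get_calibration, set_gripper
import cv2,numpy as np
for n in ("scene","top"):
    im=grab_frame(n); cv2.imwrite(f"pics/{n}0.png",im[:,:,::-1])
    c=get_calibration(n); print(n,c["camera_matrix"].tolist(),np.round(c["R"],3).tolist(),c["t"], (-c["R"].T@c["t"]))
print(manip.read_time(),manip.read_tcp_rot())
E
```

```text
bench.py
pics
scene [[411.33369952528375, 0.0, 329.0669381401554], [0.0, 411.33369952528375, 195.51519726934896], [0.0, 0.0, 1.0]] [[0.47, -0.883, 0.013], [-0.558, -0.308, -0.77], [0.684, 0.355, -0.638]] [-0.17163857  0.3735952   1.10590501] [-0.46680735 -0.42880907  0.99512449]
top [[505.345672256577, 0.0, 321.4347043412525], [0.0, 505.345672256577, 189.15513024545666], [0.0, 0.0, 1.0]] [[0.022, -1.0, -0.007], [-0.984, -0.02, -0.177], [0.177, 0.011, -0.984]] [0.07914523 0.54028094 1.55441837] [0.25558431 0.0727135  1.62596843]
0.1 [[ 9.72797176e-01  2.31658454e-01 -1.25925663e-04]
 [ 2.31658462e-01 -9.72796659e-01  1.00890808e-03]
 [ 1.11222022e-04 -1.01063468e-03 -9.99999483e-01]]
```

View pics/scene0.png

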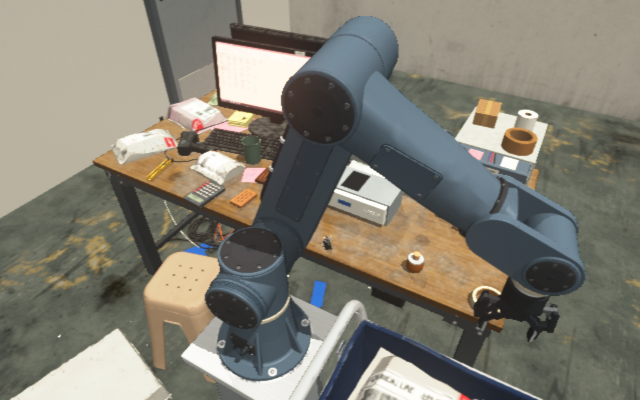

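View pics/top0.png

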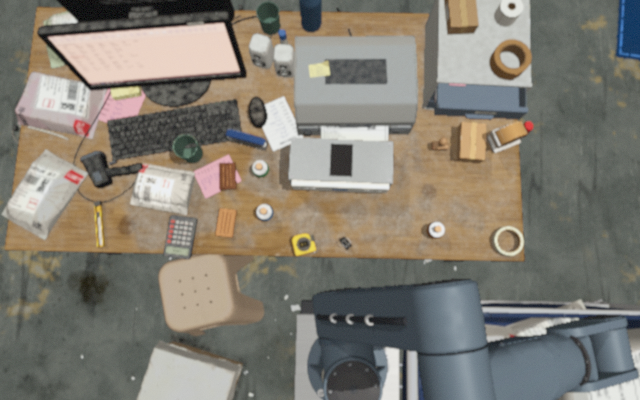

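The scene view shows the cabinet front facing the robot. The top view shows the cabinet at about (340,163), jars at (259,168), (263,211) and (436,229), and coasters at (228,176) and (226,222). I'll zoom in to check for more.

```bash
cat > h.py <<'E'
from bench import manip, grab_frame, get_calibration, set_gripper
import cv2,numpy as np
def ray(c,u,v):
    d=c["R"].T@np.linalg.solve(c["camera_matrix"],[u,v,1.]); return -c["R"].T@c["t"],d
def onz(c,u,v,z):
    o,d=ray(c,u,v); return o+d*(z-o[2])/d[2]
def proj(c,X):
    p=c["camera_matrix"]@(c["R"]@np.asarray(X)+c["t"]); return p[:2]/p[2]
def tri(obs):  # obs: list of (calib,u,v) -> least-squares point, worst ray miss
    A=np.zeros((3,3));b=np.zeros(3);L=[]
    for c,u,v in obs:
        o,d=ray(c,u,v); d/=np.linalg.norm(d); P=np.eye(3)-np.outer(d,d); A+=P;b+=P@o;L.append((P,o))
    X=np.linalg.solve(A,b); return X,max(np.linalg.norm(P@(X-o)) for P,o in L)
def down(yaw): # tool pointing down; x axis at yaw, y = closing line
    c,s=np.cos(yaw),np.sin(yaw); return np.array([[c,s,0],[s,-c,0],[0,0,-1.]])
E
python3 - <<'E'
from h import *
im=cv2.imread("pics/top0.png"); cv2.imwrite("pics/topcrop.png",cv2.resize(im[115:262,180:445],None,fx=3,fy=3,interpolation=cv2.INTER_CUBIC))
c=get_calibration("top")
for n,u,v,z in [("j1",259,168,.064),("j2",263,211,.064),("j3",436,229,.064),("cd",228,176,.014),("cm",226,222,.014),("mat",341,160,.094),("unitTL",291,139,.094),("TR",392,140,.094),("fL",290,186,.086),("fR",391,188,.086)]: print(n,onz(c,u,v,z).round(3))
E
```

```text
j1 [0.6   0.29  0.064]
j2 [0.463 0.271 0.064]
j3 [ 0.418 -0.266  0.064]
cd [0.582 0.396 0.014]
cm [0.431 0.395 0.014]
mat [0.624 0.031 0.094]
unitTL [0.688 0.189 0.094]
TR [ 0.691 -0.128  0.094]
fL [0.54  0.188 0.086]
fR [ 0.54  -0.125  0.086]
```

View pics/topcrop.png

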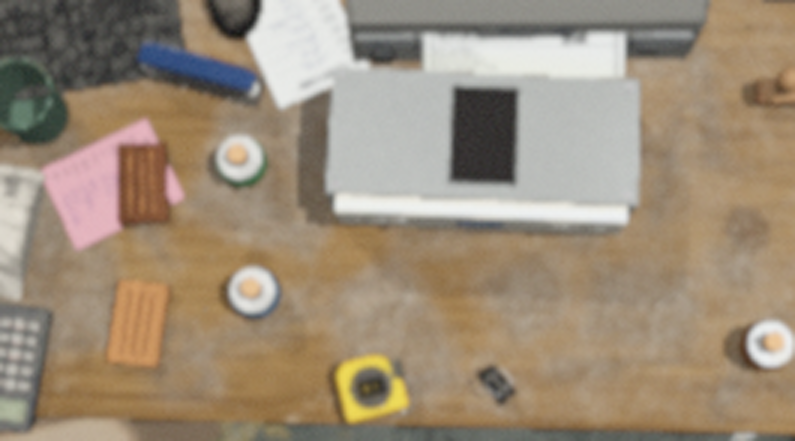

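The crop confirms three jars (green, blue, and clay or amber on the right) and two coasters (dark and lighter). Next are wrist views from several places for accurate measurement.

```bash
cat >> h.py <<'E'
import pickle,os
def snap(name):
    c=get_calibration("wrist"); im=grab_frame("wrist")[:,:,::-1].copy()
    cv2.imwrite(f"pics/{name}.png",im); pickle.dump(c,open(f"pics/{name}.pkl","wb")); return c,im
def load(name): return pickle.load(open(f"pics/{name}.pkl","rb")),cv2.imread(f"pics/{name}.png")
E
python3 - <<'E'
from h import *
c=get_calibration("wrist"); R=manip.read_tcp_rot(); p=manip.read_ee_pos()
print(c["camera_matrix"].tolist()); print("cam in tool",R.T@(-c["R"].T@c["t"]-p),"axis",R.T@c["R"][2])
V=[("a",(.36,-.22,.36)),("b",(.44,-.22,.36)),("c",(.50,-.02,.36)),("d",(.50,.08,.36)),("e",(.46,.27,.36)),("f",(.46,.35,.36))]
for n,P in V:
    manip.move_ptp(P,down(0)); manip.dwell(.15); snap("w"+n); print(n,manip.read_time(),manip.read_qpos().round(2) if hasattr(manip.read_qpos(),"round") else manip.read_qpos())
ims=[load("w"+n)[1] for n,_ in V]
cv2.imwrite("pics/mont.png",cv2.resize(np.vstack([np.hstack([ims[0],ims[2]]),np.hstack([ims[3],ims[4]])]),(800,500)))
E
```

```text
[[350.9828627004649, 0.0, 317.3010555911472], [0.0, 350.9828627004649, 193.54702793399008], [0.0, 0.0, 1.0]]
cam in tool [ 0.07408975 -0.00083106 -0.14272347] axis [-2.89941115e-01 -5.80736286e-04  9.57044311e-01]
a 1.825 [-0.66 -0.01  1.76 -0.    1.38  0.91]
b 2.4417 [-0.56  0.13  1.61 -0.    1.4   1.01]
c 3.4917 [-0.14  0.15  1.59 -0.    1.4   1.44]
d 4.175 [ 0.06  0.16  1.58 -0.    1.4   1.64]
e 5.175 [ 0.44  0.22  1.51 -0.    1.41  2.01]
f 5.7917 [ 0.57  0.31  1.4  -0.    1.44  2.14]
```

View pics/mont.png

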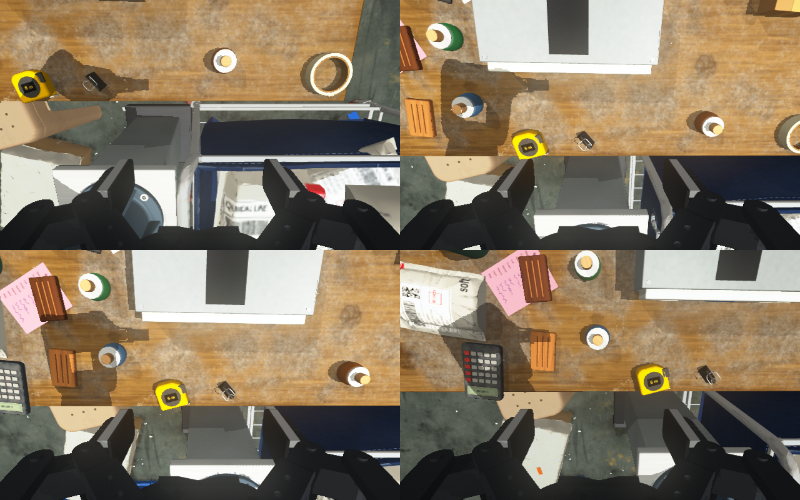

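The montage shows clay jar at right, and green, blue, two coasters and the tape measure at left. The black mat on the cabinet top and the white drawer front are also clear. Now to segment and triangulate.

```bash
cat > seg.py <<'E'
from h import *
def comps(mask,near,amin,rmax=40):
    n,l,s,ce=cv2.connectedComponentsWithStats(mask.astype(np.uint8)); best=None
    for i in range(1,n):
        d=np.hypot(*(ce[i]-near))
        if s[i,4]>=amin and d<rmax and (best is None or d<best[0]): best=(d,i)
    if best is None: return None
    x,y,w,h,a=s[best[1]]
    if x<=0 or y<=0 or x+w>=640 or y+h>=400: return None
    m=(l==best[1]).astype(np.uint8); return max(cv2.findContours(m,0,cv2.CHAIN_APPROX_NONE)[0],key=cv2.contourArea)
def lidmask(im):
    h=cv2.cvtColor(im,cv2.COLOR_BGR2HSV); return (h[...,1]<50)&(h[...,2]>150)
E
python3 - <<'E'
from seg import *
J=dict(green=(.6,.29),blue=(.463,.271),clay=(.418,-.266)); C=dict(dark=(.582,.396),med=(.431,.395))
for n in "abcdef":
    c,im=load("w"+n); hsv=cv2.cvtColor(im,cv2.COLOR_BGR2HSV)
    for k,p in J.items():
        q=proj(c,[*p,.044]); 
        if not(20<q[0]<620 and 20<q[1]<300): continue
        ct=comps(lidmask(im),q,60)
        if ct is None: print(n,k,"none",q.round());continue
        e=cv2.fitEllipse(cv2.convexHull(ct)); print(n,k,q.round(),np.round(e[0],1),np.round(e[1],1),onz(c,*e[0],.044).round(4))
    for k,p in C.items():
        q=proj(c,[*p,.014]).round().astype(int)
        if 20<q[0]<620 and 20<q[1]<300: print(n,k,q,"obj",hsv[q[1]-8:q[1]+9:4,q[0]-6:q[0]+7:4].reshape(-1,3).tolist()[::3],"tab",hsv[q[1]-8:q[1]+9:8,q[0]+50].tolist())
E
```

```text
a clay [354. 100.] [359.7  97.2] [36.5 38.1] [ 0.4214 -0.2727  0.044 ]
b clay [353. 162.] [357.6 159.3] [34.2 35.3] [ 0.4216 -0.2726  0.044 ]
c green [65. 65.] [62.2 57.3] [35.5 43.5] [0.6093 0.2914 0.044 ]
c blue [101. 174.] [100.  171.5] [30.5 37.3] [0.4661 0.2711 0.044 ]
c clay [496. 205.] [500.5 202.1] [31.  35.3] [ 0.4221 -0.2721  0.044 ]
c med [ 31 190] obj [[16, 174, 240], [12, 184, 151], [16, 173, 240], [13, 182, 182], [17, 168, 246], [15, 177, 234], [16, 173, 240]] tab [[16, 156, 111], [16, 124, 113], [17, 115, 109]]
d green [146.  65.] [144.3  57.2] [37.  42.7] [0.6094 0.2913 0.044 ]
d blue [175. 174.] [175.1 171.1] [32.3 36.5] [0.4666 0.2706 0.044 ]
d clay [568. 205.] [573.1 202.4] [29.3 36.6] [ 0.4218 -0.2717  0.044 ]
d dark [79 81] obj [[15, 175, 237], [11, 180, 143], [11, 180, 140], [11, 180, 136], [11, 182, 133], [15, 174, 239], [11, 183, 146]] tab [[17, 90, 202], [17, 92, 182], [16, 84, 179]]
d med [100 190] obj [[13, 178, 163], [12, 180, 99], [13, 180, 157], [12, 178, 110], [14, 181, 169], [13, 181, 144], [13, 179, 157]] tab [[16, 153, 113], [16, 136, 116], [16, 123,
[... 226 characters left out ...]
37]] tab [[16, 108, 160], [18, 86, 164], [16, 84, 166]]
e med [229 164] obj [[15, 176, 233], [14, 179, 222], [14, 179, 224], [12, 179, 167], [15, 179, 227], [13, 178, 189], [14, 178, 224]] tab [[17, 162, 168], [17, 148, 171], [17, 107, 164]]
f green none [367.  30.]
f blue [378. 144.] [377.3 141.3] [34.8 36.7] [0.4664 0.2718 0.044 ]
f dark [282  49] obj [[11, 168, 172], [10, 163, 147], [9, 161, 146], [9, 162, 145], [9, 160, 142], [14, 170, 230], [9, 162, 153]] tab [[16, 96, 172], [16, 92, 175], [16, 81, 173]]
f med [286 163] obj [[16, 170, 242], [15, 175, 232], [15, 173, 233], [13, 178, 165], [15, 176, 231], [12, 180, 166], [16, 172, 237]] tab [[16, 156, 185], [17, 143, 186], [17, 105, 178]]
```

```bash
cat >> seg.py <<'E'
def matcorners(c,im,near=(.627,.031,.094)):
    q=proj(c,near); g=cv2.cvtColor(im,cv2.COLOR_BGR2HSV)[...,2]<90
    ct=comps(g,q,800)
    if ct is None: return None
    r=cv2.minAreaRect(ct); b=cv2.boxPoints(r)
    ap=cv2.approxPolyDP(cv2.convexHull(ct),8,True)[:,0].astype(float)
    if len(ap)!=4: ap=b
    return ap[np.argsort([np.arctan2(*(p-ap.mean(0))[::-1]) for p in ap])]
E
python3 - <<'E'
from seg import *
for n,P in [("g",(.60,.10,.36)),("h",(.60,-.03,.36))]:
    manip.move_ptp(P,down(0)); manip.dwell(.15); snap("w"+n)
ap={n:(load("w"+n)[0],matcorners(*load("w"+n))) for n in "gh"}
print(ap["g"][1],ap["h"][1])
X=[]
for i in range(4):
    x,e=tri([(ap[n][0],*ap[n][1][i]) for n in "gh"]); X.append(x); print(x.round(4),round(e,4))
X=np.array(X);print("mat centre",X.mean(0),[np.linalg.norm(X[i]-X[i-1]).round(4) for i in range(4)])
for k,p in dict(green=(.609,.291),).items():
    o=[]
    for n in "gcd":
        c,im=load("w"+n); q=proj(c,[*p,.044]); ct=comps(lidmask(im),q,60)
        if ct is not None: e=cv2.fitEllipse(cv2.convexHull(ct)); o.append((c,*e[0])); print(k,onz(c,*e[0],.044))
    print(tri(o))
for k,p,v in [("blue",(.466,.271),"def"),("clay",(.422,-.272),"abc")]:
    o=[]
    for n in v:
        c,im=load("w"+n); q=proj(c,[*p,.044]); e=cv2.fitEllipse(cv2.convexHull(comps(lidmask(im),q,60))); o.append((c,*e[0]))
    print(k,tri(o))
a=load("wg")[1];b=load("wd")[1]
cv2.imwrite("pics/m2.png",np.vstack([a[0:300,:],b[0:300,:]]))
E
```

```text
[[352.  83.]
 [412.  84.]
 [404. 174.]
 [347. 173.]] [[234.  83.]
 [295.  85.]
 [295. 174.]
 [238. 173.]]
[0.6782 0.0643 0.097 ] 0.0001
[ 0.6767 -0.0028  0.0939] 0.0005
[ 0.5747 -0.0011  0.095 ] 0.0001
[0.5757 0.0669 0.0948] 0.0001
mat centre [0.62630975 0.03183202 0.09518546] [np.float64(0.1025), np.float64(0.0671), np.float64(0.1021), np.float64(0.0681)]
green [0.60925599 0.29138742 0.044     ]
green [0.60939737 0.29128086 0.044     ]
(array([0.60928697, 0.29104122, 0.04451431]), np.float64(7.05429227636951e-05))
blue (array([0.46610803, 0.27148486, 0.0419001 ]), np.float64(6.813857829910868e-05))
clay (array([ 0.42144204, -0.27282692,  0.04263534]), np.float64(0.00017212093034205358))
```

View pics/m2.png

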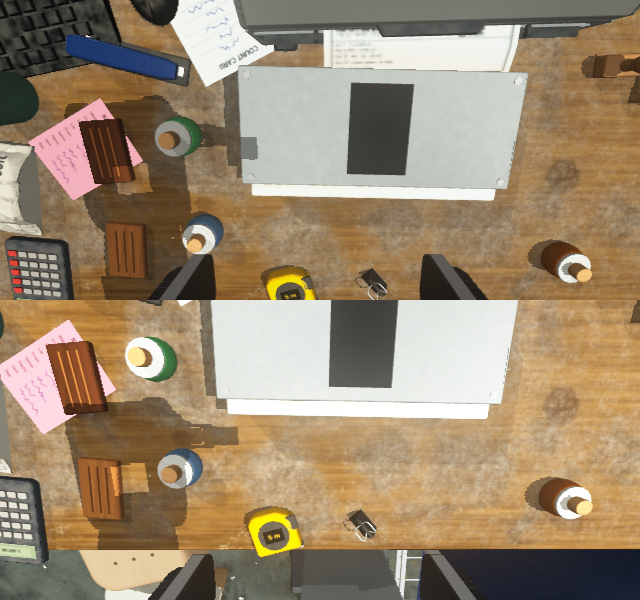

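The picture shows the mat squarely on the cabinet top. The lower corners of the white front are at about (253,195)/(494,199) in the upper view and (229,113)/(487,118) in the lower one. Next I'll get the drawer front and push.

Run:
```python
from seg import *
o={}
for n in "cdgh":
    c,im=load("w"+n); h=cv2.cvtColor(im,cv2.COLOR_BGR2HSV)
    q=proj(c,[.535,.03,.086]); m=((h[...,1]<22)&(h[...,2]>222)).astype(np.uint8); m=cv2.morphologyEx(m,cv2.MORPH_OPEN,np.ones((3,3)))
    ct=comps(m,q,800,60)
    if ct is None: print(n,None,q,h[int(q[1])-6:int(q[1])+6:2,int(q[0])].tolist()); continue
    p=ct[:,0].astype(float); L=p[np.argmax(p[:,1]-p[:,0])]; R=p[np.argmax(p[:,1]+p[:,0])]; o[n]=(c,L,R)
    print(n,L,R,onz(c,*L,.086).round(4),onz(c,*R,.086).round(4),len(p))
ks=list(o)
if len(ks)>1:
    for i in (1,2): print(tri([(o[k][0],*o[k][i]) for k in ks]))
```

```text
c [141. 110.] [400. 118.] [0.5488 0.1837 0.086 ] [ 0.5393 -0.1167  0.086 ] 545
d [228. 112.] [485. 118.] [0.5466 0.1835 0.086 ] [ 0.5394 -0.1153  0.086 ] 545
g [252. 193.] [492. 199.] [0.5478 0.1833 0.086 ] [ 0.5406 -0.1154  0.086 ] 499
h [183. 195.] [387. 200.] [0.5455 0.1391 0.086 ] [ 0.5394 -0.1147  0.086 ] 431
(array([0.54288949, 0.17939008, 0.06520563]), np.float64(0.030453909783937062))
(array([ 0.53937246, -0.11608339,  0.08451328]), np.float64(0.001110527182838325))
```

```bash
cat >> h.py <<'E'
YAW=-.0225; ux=np.array([np.cos(YAW),np.sin(YAW),0]); uy=np.array([-np.sin(YAW),np.cos(YAW),0]); F=np.array([.5427,.034,.045])
MAT=np.array([.6263,.0318,.094])
def push(s0,lo=False):
    # fingers closed; TCP already at F+ux*s0; advance until the stop, back off. s = tool position along ux from shut front
    s=s0; con=None
    while s<.03:
        f0=-manip.read_force()@ux
        s+=.003 if con is None else .001
        manip.move_l(F+ux*s,max_speed=.03); f=-manip.read_force()@ux
        if con is None and f>1.5: con=s
        if con is not None or f>1: print(round(s,4),round(f,1),end=" | ")
        if con is not None and f>14: break
    manip.move_l(F+ux*(s-.15) if s0>-.06 else F+ux*(s0-.05),max_speed=.3); return con,s
E
python3 - <<'E'
from h import *
set_gripper(0.0,30)
R=down(YAW)
manip.move_ptp(F+ux*-.055+[0,0,.15],R); manip.move_l(F+ux*-.055,max_speed=.2)
print(manip.read_force(), manip.read_time())
manip.move_l(F+ux*-.03,max_speed=.1)
print(push(-.03)); manip.dwell(1.5); print(manip.read_time(),manip.read_ee_pos())
manip.move_l(manip.read_ee_pos()+np.array([0,0,.2]),max_speed=.3)
im=grab_frame("top"); cv2.imwrite("pics/top1.png",im[115:262,180:445,::-1])
set_gripper(1.0)
for n,P in [("i",(.50,.10,.36)),("j",(.50,-.03,.36))]:
    manip.move_ptp(P,R); manip.dwell(.15); snap("w"+n)
cv2.imwrite("pics/m3.png",np.vstack([load("wi")[1][:300],load("wj")[1][:300]]))
E
```

```text
[ 0.87141854 -0.34789452  0.48997935] 10.4
-0.027 1.2 | -0.012 4.1 | -0.011 4.5 | -0.01 3.8 | -0.009 4.4 | -0.008 4.2 | -0.007 3.2 | -0.006 3.8 | -0.005 3.5 | -0.004 3.6 | -0.003 4.2 | -0.002 4.2 | -0.001 4.9 | 0.0 5.9 | 0.001 10.4 | 0.002 15.6 | (-0.012000000000000004, 0.002)
17.95 [0.39473777 0.03733297 0.04499675]
```

View pics/m3.png

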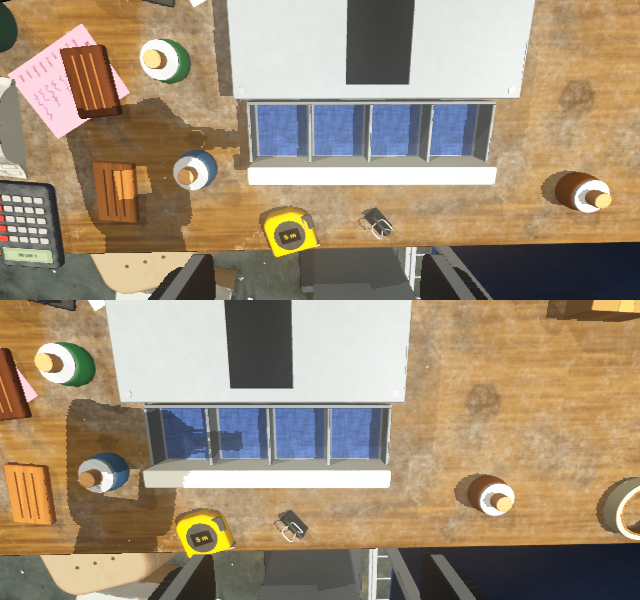

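The drawer is open, with four blue compartments between columns 250–490 and rows 103–160 of the upper view. I'll measure the compartment centres.

Run:
```python
from seg import *
for n in "ij":
    c,im=load("w"+n); h=cv2.cvtColor(im,cv2.COLOR_BGR2HSV)
    m=((h[...,0]>105)&(h[...,0]<125)&(h[...,1]>100)&(h[...,2]>50)).astype(np.uint8)
    m=cv2.morphologyEx(m,cv2.MORPH_OPEN,np.ones((3,3)))
    N,l,s,ce=cv2.connectedComponentsWithStats(m)
    for i in range(1,N):
        x,y,w,hh,a=s[i]
        X=onz(c,*ce[i],.018)
        if a>300 and .4<X[0]<.6 and -.15<X[1]<.22:
            b=cv2.boxPoints(cv2.minAreaRect(max(cv2.findContours((l==i).astype(np.uint8),0,2)[0],key=cv2.contourArea)))
            print(n,a,X.round(4),"yrange",onz(c,x,y+hh/2,.018)[1].round(4),onz(c,x+w,y+hh/2,.018)[1].round(4),"xr",onz(c,x+w/2,y+hh,.018)[0].round(4),onz(c,x+w/2,y,.018)[0].round(4))
D=F-.086*ux+.053*ux
print("pred",[ (D+uy*k).round(4)[:2].tolist() for k in (.114,.038,-.038,-.114)])
# inner-front edge top corners/dividers rough: two-view triangulation of divider front ends
ci=load("wi")[0];cj=load("wj")[0]
for a,b in [((312,161),(209,462-300)),((372,161),(271,462-300)),((430,161),(330,462-300))]: print(tri([(ci,*a),(cj,*b)]))
cv2.imwrite("pics/z.png",cv2.resize(load("wi")[1][90:195,235:505],None,fx=2.9,fy=2.9,interpolation=cv2.INTER_CUBIC))
```

```text
i 1879 [0.519  0.1538 0.018 ] yrange 0.181 0.1264 xr 0.4831 0.5507
i 1791 [0.5185 0.0772 0.018 ] yrange 0.1032 0.05 xr 0.4813 0.5489
i 1758 [ 5.163e-01 -1.000e-04  1.800e-02] yrange 0.0254 -0.0264 xr 0.4795 0.5472
i 1565 [ 0.5139 -0.0787  0.018 ] yrange -0.0551 -0.1056 xr 0.4776 0.5454
j 1514 [0.5233 0.1548 0.018 ] yrange 0.1833 0.1243 xr 0.4829 0.5508
j 1513 [0.519  0.0755 0.018 ] yrange 0.1065 0.0503 xr 0.4812 0.5493
j 1890 [0.5145 0.002  0.018 ] yrange 0.0283 -0.0265 xr 0.4796 0.5476
j 1869 [ 0.5133 -0.0739  0.018 ] yrange -0.0484 -0.1033 xr 0.4779 0.5447
pred [[0.5123, 0.1487], [0.5106, 0.0727], [0.5089, -0.0032], [0.5071, -0.0792]]
(array([0.48614792, 0.10730854, 0.07286598]), np.float64(0.001305395927960521))
(array([0.4824651 , 0.03137571, 0.06314121]), np.float64(0.0013665296925754412))
(array([ 0.47965584, -0.04399332,  0.057573  ]), np.float64(0.0014292648705018967))
```

View pics/z.png

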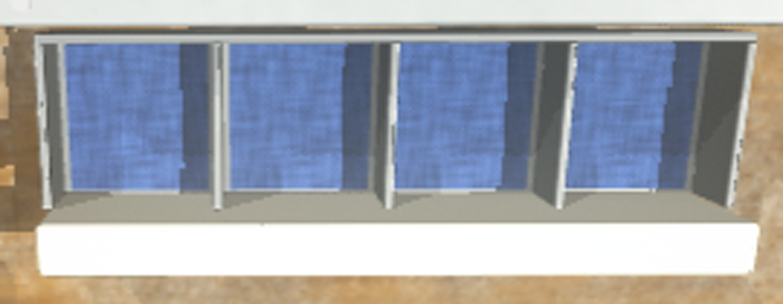

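Each divider and floor edge fits the given 71 mm compartments and puts the floor centre at about (0.516, 0.035). Starting with the green jar.

```bash
cat >> h.py <<'E'
RU=down(YAW); D=np.array([.5162,.0346,.018])
def jar(p,k,gz=.046):
    p=np.array(p); set_gripper(.75)
    manip.move_ptp([*p,.17],RU); manip.move_l([*p,.075],max_speed=.2); manip.move_l([*p,gz],max_speed=.06)
    print("f at grasp",manip.read_force().round(1)); set_gripper(0,45); print("width",manip.read_grip_width(),manip.read_grip_force())
    manip.move_l([*p,gz+.015],max_speed=.05); manip.move_l([*p,.19],max_speed=.25)
    f0=manip.read_force(); print("carry",f0.round(2),manip.read_grip_width())
    t=D+uy*k; manip.move_ptp([*t[:2],.19],RU); manip.dwell(.2); f0=manip.read_force()[2]
    zt=.018+gz; manip.move_l([*t[:2],zt+.03],max_speed=.15); manip.move_l([*t[:2],zt+.006],max_speed=.04)
    z=zt+.006
    while z>zt-.004:
        z-=.001; manip.move_l([*t[:2],z],max_speed=.02); f=manip.read_force()[2]-f0
        if f>1.5: break
    print("set at",round(z-zt,4),"df",round(f,2)); set_gripper(.55)
    manip.move_l([*t[:2],z+.03],max_speed=.1); manip.move_l([*t[:2],.19],max_speed=.3); print("t",manip.read_time())
E
python3 - <<'E'
from h import *
ci=load("wi")[0]
print(onz(ci,309.8,161.7,.056),(D+uy*.076-ux*.036).round(4), onz(ci,309.5,105.5,.056),(D+uy*.076+ux*.036).round(4)); 
for z in ((388,208),(559,208)): print(onz(ci,235+z[0]/2.9,90+z[1]/2.9,.056))
jar((.6093,.291),.114)
c,im=snap("wk"); cv2.imwrite("pics/top2.png",grab_frame("top")[115:262,180:445,::-1])
E
```

```text
[0.48048356 0.11054725 0.056     ] [0.4819 0.1114 0.018 ] [0.55095328 0.10886121 0.056     ] [0.5539 0.1098 0.018 ]
[0.47871112 0.03438198 0.056     ]
[ 0.47697142 -0.04173871  0.056     ]
f at grasp [0.9 1.2 0.1]
width 0.2382500586817264 43.92723798751831
carry [-0.23 -0.05 -2.4 ] 0.23153102497746153
set at 0.0 df 5.34
t 31.175
```

```bash
sed -i 's/D=np.array(\[.5162/D=np.array([.5152/' h.py
python3 - <<'E'
from seg import *
jar((.4661,.2715),.038)
jar((.4214,-.2728),-.114)
for n,P in [("l",(.50,.10,.36)),("m",(.50,-.03,.36)),("n",(.50,.28,.36))]:
    manip.move_ptp(P,RU); manip.dwell(.15); snap("w"+n)
for n in "lm":
    c,im=load("w"+n)
    for k in (.114,.038,-.114):
        q=D+uy*k; ct=comps(lidmask(im),proj(c,[*q[:2],.062]),60)
        if ct is not None: e=cv2.fitEllipse(cv2.convexHull(ct)); X=onz(c,*e[0],.062); print(n,k,np.round(e[1],1),X.round(4),"off",((X-q)@ux).round(4),((X-q)@uy).round(4))
cv2.imwrite("pics/m4.png",np.vstack([load("wl")[1][:300],load("wn")[1][:300]]))
E
```

```text
f at grasp [-0.2  0.2  0. ]
width 0.23337490800214533 43.86842608451843
carry [-0.23 -0.05 -3.33] 0.24006833919299508
set at 0.0 df 5.52
t 40.3917
f at grasp [-0.3 -0.6 -0.2]
width 0.23552733995484823 44.01555955410004
carry [-0.61  0.72 -5.22] 0.23825941787289012
set at 0.0 df 4.78
t 50.2833
l 0.114 [37.2 38.4] [0.5191 0.1492 0.062 ] off 0.0013 0.0007
l 0.038 [37.5 38.1] [0.5164 0.0729 0.062 ] off 0.0004 0.0003
l -0.114 [35.7 40.2] [ 0.5128 -0.0788  0.062 ] off 0.0001 0.0006
m 0.114 [34.7 38.5] [0.5191 0.1489 0.062 ] off 0.0013 0.0004
m 0.038 [36.  38.8] [0.5165 0.0726 0.062 ] off 0.0005 0.0
m -0.114 [36.9 38.2] [ 0.5126 -0.079   0.062 ] off -0.0 0.0004
```

View pics/m4.png

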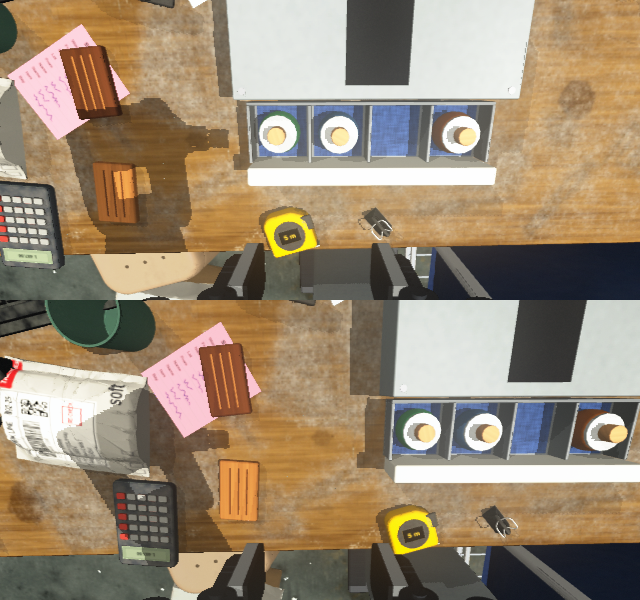

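All three jars stand upright and centred in their compartments in the upper view; both coasters are visible in the lower one. Closing the drawer.

Run:
```python
from seg import *
set_gripper(0.0,30)
manip.move_ptp(F+ux*-.135+[0,0,.12],RU); manip.move_l(F+ux*-.135,max_speed=.2); manip.move_l(F+ux*-.102,max_speed=.05)
manip.move_l(F+ux*-.012,max_speed=.05); print(manip.read_force())
print(push(-.012)); manip.dwell(1.2)
manip.move_l(manip.read_ee_pos()+np.array([0,0,.15]),max_speed=.3); set_gripper(1.0); print(manip.read_time())
for n,P in [("o",(.50,.08,.36)),("p",(.46,.30,.36)),("q",(.46,.38,.36))]:
    manip.move_ptp(P,RU if n=="o" else down(0)); manip.dwell(.15); snap("w"+n)
cv2.imwrite("pics/m5.png",np.vstack([load("wo")[1][:300],load("wp")[1][:300]]))
C=dict(dark=(.582,.396),med=(.431,.395)); 
def cm(im):
    h=cv2.cvtColor(im,cv2.COLOR_BGR2HSV); m=((h[...,0]<=17)&(h[...,1]>150)).astype(np.uint8)
    return cv2.morphologyEx(cv2.morphologyEx(m,cv2.MORPH_CLOSE,np.ones((3,3))),cv2.MORPH_OPEN,np.ones((7,7)))
for n in "pq":
    c,im=load("w"+n); m=cm(im)
    for k,p in C.items():
        ct=comps(m,proj(c,[*p,.014]),500)
        if ct is None: print(n,k,None);continue
        b=cv2.boxPoints(cv2.minAreaRect(ct)); W=np.array([onz(c,*q,.014) for q in b]); e=[np.linalg.norm(W[i]-W[i-1]).round(3) for i in range(4)]
        print(n,k,W.mean(0).round(4),e,[np.arctan2(*(W[i]-W[i-1])[1::-1]).round(3) for i in range(4)])
```

```text
[-3.03319166  1.41795481 -1.05515319]
-0.009 4.8 | -0.008 3.2 | -0.007 3.5 | -0.006 4.2 | -0.005 3.4 | -0.004 3.7 | -0.003 3.6 | -0.002 4.5 | -0.001 3.8 | 0.0 7.3 | 0.001 12.4 | 0.002 16.3 | (-0.009000000000000001, 0.002)
65.1583
p dark None
p med [0.4234 0.3594 0.014 ] [np.float64(0.188), np.float64(0.23), np.float64(0.166), np.float64(0.237)] [np.float64(1.244), np.float64(-0.371), np.float64(-1.857), np.float64(2.868)]
q dark None
q med [0.4326 0.3828 0.014 ] [np.float64(0.152), np.float64(0.27), np.float64(0.134), np.float64(0.285)] [np.float64(0.805), np.float64(-0.729), np.float64(-2.232), np.float64(2.477)]
```

View pics/m5.png

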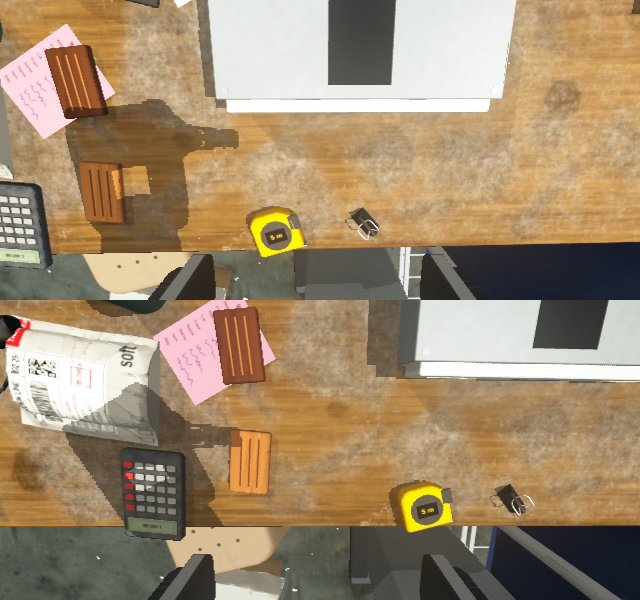

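The drawer is shut in the upper view. The coasters lie at about (250,462) and (239,344) in the lower one. A tighter colour mask and better-placed views should segment them.

```bash
cat >> seg.py <<'E'
def cmask(im,k):
    h=cv2.cvtColor(im,cv2.COLOR_BGR2HSV); m=((h[...,0]<=13)&(h[...,1]>135)) if k=="dark" else ((h[...,0]<=17)&(h[...,1]>164))
    return cv2.morphologyEx(cv2.morphologyEx(m.astype(np.uint8),cv2.MORPH_CLOSE,np.ones((5,5))),cv2.MORPH_OPEN,np.ones((9,9)))
def coaster(c,im,k,p,z=.014):
    ct=comps(cmask(im,k),proj(c,[*p,z]),500)
    if ct is None: return None
    b=cv2.boxPoints(cv2.minAreaRect(ct)); W=np.array([onz(c,*q,z) for q in b]); e=[np.linalg.norm(W[i]-W[i-1]) for i in range(4)]
    i=int(np.argmax(e)); d=W[i]-W[i-1]; yaw=(np.arctan2(d[1],d[0])+np.pi/2)%np.pi-np.pi/2
    return W.mean(0),yaw,np.round(e,3),b[np.argsort(b.sum(1))].mean(0)
E
python3 - <<'E'
from seg import *
C=dict(dark=(.582,.396),med=(.431,.395))
for n,P in [("r",(.53,.34,.33)),("s",(.53,.40,.33))]:
    try: manip.move_ptp(P,down(0))
    except manip.Unreachable: print("unreach",n); continue
    manip.dwell(.15); snap("w"+n)
o={k:[] for k in C}
for n in "pqrs":
    if not os.path.exists(f"pics/w{n}.pkl"): continue
    c,im=load("w"+n)
    for k,p in C.items():
        r=coaster(c,im,k,p)
        if r is None: print(n,k,None); continue
        print(n,k,r[0].round(4),round(r[1],3),r[2])
        if abs(max(r[2])-.09)<.008: o[k].append((c,*r[3]))
for k in o:
    if len(o[k])>1: print(k,tri(o[k]))
E
```

```text
p dark [0.5847 0.4003 0.014 ] 0.045 [0.091 0.056 0.091 0.06 ]
p med [0.4334 0.3874 0.014 ] -0.686 [0.11  0.2   0.1   0.209]
q dark [0.5852 0.4014 0.014 ] 0.042 [0.09  0.055 0.089 0.058]
q med [0.4311 0.3599 0.014 ] -1.53 [0.106 0.131 0.106 0.14 ]
r dark [0.5851 0.4008 0.014 ] 0.047 [0.09  0.056 0.09  0.059]
r med [0.4286 0.3915 0.014 ] -0.071 [0.068 0.101 0.064 0.102]
s dark [0.5854 0.4014 0.014 ] 0.044 [0.089 0.055 0.089 0.058]
s med [0.4283 0.3921 0.014 ] -0.063 [0.067 0.102 0.063 0.102]
dark (array([0.58655964, 0.4014346 , 0.00983243]), np.float64(0.0004538428593943374))
```

```bash
cat >> h.py <<'E'
def down_until(xy,z,zmin,f_thr,step=.001):
    f0=manip.read_force()[2]
    while z>zmin:
        z-=step; manip.move_l([*xy,z],max_speed=.02); f=manip.read_force()[2]-f0
        if f>f_thr: break
    return z,f
def coast(p,yaw,zplace):
    p=np.array(p)[:2]; R=down(yaw); set_gripper(.82)
    manip.move_ptp([*p,.12],R); manip.move_l([*p,.03],max_speed=.2); manip.move_l([*p,.006],max_speed=.05); manip.dwell(.2)
    zc,f=down_until(p,.006,-.014,2.); print("table contact tool z",zc,f)
    zg=zc+.0035; manip.move_l([*p,zg],max_speed=.03); set_gripper(0,40); print("width mm",manip.read_grip_width()*85,manip.read_grip_force(),manip.read_force().round(1))
    manip.move_l([*p,zg+.02],max_speed=.05); manip.move_l([*p,.2],max_speed=.25)
    manip.move_ptp([*MAT[:2],zplace+.08],RU); manip.move_l([*MAT[:2],zplace+zg+.01],max_speed=.15); manip.dwell(.2)
    print("held",manip.read_grip_width()*85)
    z,f=down_until(MAT[:2],zplace+zg+.007,zplace+zg-.005,1.5,.0007); print("placed",round(z-zplace-zg,4),round(f,2))
    set_gripper(.82); manip.move_l([*MAT[:2],z+.03],max_speed=.1); manip.move_l([*MAT[:2],.26],max_speed=.3); print("t",manip.read_time())
E
python3 - <<'E'
from seg import *
coast((.5852,.4012),.045,.094)
for n,P in [("t",(.50,.36,.30)),("u",(.50,.42,.30)),("v",(.60,.10,.36))]:
    manip.move_ptp(P,down(0)); manip.dwell(.15); snap("w"+n)
cv2.imwrite("pics/m6.png",np.vstack([load("wv")[1][:300],load("wt")[1][:300]]))
E
```

```text
table contact tool z -0.008 3.38817193736592
width mm 54.62238566687179 46.01088832954529 [-0.5 -0.8  5.8]
held 55.05633122485798
placed -0.0 5.77
t 83.3583
```

View pics/m6.png

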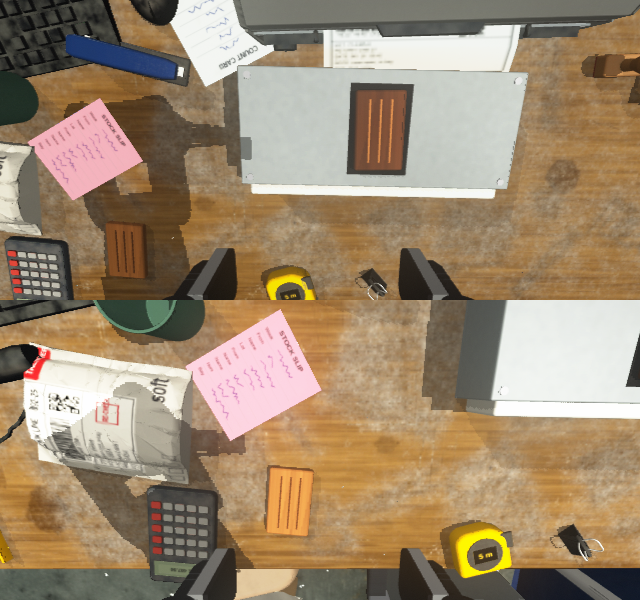

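The dark coaster sits centred on the mat. The lighter one is at (290,500) in the lower half.

Run:
```python
from seg import *
import seg
c,im=load("wt"); h=cv2.cvtColor(im,cv2.COLOR_BGR2HSV)
print(h[200,255:330:5].tolist()); print(h[155:250:6,292].tolist())
o=[]
for n in "tu":
    c,im=load("w"+n)
    for hmax,smin,vmin in ((17,166,140),(16,168,160),(16,160,190)):
        seg.cmask=lambda im,k:(lambda h: cv2.morphologyEx(cv2.morphologyEx(((h[...,0]<=hmax)&(h[...,1]>smin)&(h[...,2]>vmin)).astype(np.uint8),3,np.ones((7,7))),2,np.ones((15,15))))(cv2.cvtColor(im,cv2.COLOR_BGR2HSV))
        r=coaster(c,im,"m",(.431,.395)); 
        if r: print(n,hmax,r[0].round(4),round(r[1],3),r[2],r[3])
```

```text
[[17, 85, 186], [17, 88, 188], [15, 115, 115], [16, 171, 240], [16, 170, 240], [13, 177, 183], [16, 171, 240], [15, 173, 231], [17, 165, 244], [16, 169, 240], [17, 169, 243], [14, 174, 204], [17, 132, 174], [17, 135, 180], [17, 117, 190]]
[[17, 151, 205], [17, 157, 198], [14, 158, 131], [15, 170, 236], [15, 169, 238], [15, 170, 238], [16, 170, 239], [16, 169, 238], [16, 171, 238], [15, 172, 239], [16, 170, 239], [16, 172, 234], [15, 171, 235], [16, 169, 240], [17, 150, 187], [18, 153, 197]]
t 17 [0.4309 0.3964 0.014 ] -0.07 [0.058 0.093 0.054 0.094] [289.25223 202.71683]
t 16 [0.4319 0.3961 0.014 ] -0.059 [0.057 0.089 0.054 0.089] [289.4123  202.07848]
t 16 [0.4325 0.3964 0.014 ] -0.066 [0.056 0.088 0.053 0.089] [289.14783 201.63423]
u 17 [0.4302 0.3966 0.014 ] -0.059 [0.058 0.094 0.054 0.095] [335.66907 202.91959]
u 16 [0.4239 0.3928 0.014 ] 0.03 [0.071 0.039 0.071 0.041] [338.5 208. ]
u 16 [0.4324 0.3964 0.014 ] -0.063 [0.057 0.089 0.054 0.089] [335.8614  201.38614]
```

```bash
sed -i 's/zg=zc+.0035/zg=zc+.0045/' h.py
python3 - <<'E'
from seg import *
c,im=load("wv"); r=coaster(c,im,"dark",MAT[:2],.108); print("dark",r[0],r[1],r[2],"dyaw",r[1]-YAW)
coast((.4323,.3963),-.063,.108)
for n,P in [("x",(.60,.10,.36)),("y",(.60,-.03,.36))]:
    manip.move_ptp(P,down(0)); manip.dwell(.15); snap("w"+n)
manip.move_ptp((.40,-.25,.35),down(0))
cv2.imwrite("pics/top3.png",grab_frame("top")[115:262,180:445,::-1]); s=grab_frame("scene")[:,:,::-1]
a=load("wx")[1][:250]; b=cv2.resize(s[150:250,300:520],(640,291),interpolation=cv2.INTER_CUBIC); cv2.imwrite("pics/m7.png",np.vstack([a,b]))
E
```

```text
dark [0.6231627  0.03107709 0.108     ] 0.07243544940531343 [0.077 0.048 0.077 0.051] dyaw 0.09493544940531343
table contact tool z -0.008 3.97934865258165
width mm 54.86173239756493 42.448850870132446 [-0.6  0.   6. ]
held 54.83411498825261
placed -0.0 4.84
t 101.9083
```

View pics/m7.png

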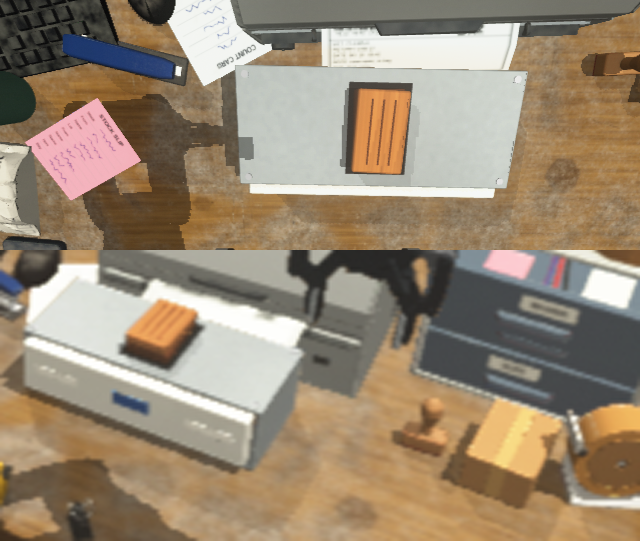

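The picture shows the lighter coaster on the dark one, flat on the mat, and the drawer shut. I'll check alignment numerically.

Run:
```python
from seg import *
import seg
def mk(hm,smin,vmin,k=3):
    return lambda im,_:(lambda h: cv2.morphologyEx(((h[...,0]<=hm)&(h[...,1]>smin)&(h[...,2]>vmin)).astype(np.uint8),cv2.MORPH_CLOSE,np.ones((k,k))))(cv2.cvtColor(im,cv2.COLOR_BGR2HSV))
for n,z,pars in (("v",.108,[(18,120,70),(18,100,60)]),("x",.122,[(18,120,120),(17,150,150)]),("y",.122,[(18,120,120),(17,150,150)])):
    c,im=load("w"+n)
    for p in pars:
        seg.cmask=mk(*p); r=coaster(c,im,"",MAT[:2],z)
        if r: d=r[0]-MAT; print(n,p,"dx",(d@ux).round(4),"dy",(d@uy).round(4),"dyaw",round(r[1]-YAW,3),r[2])
    if n!="v":
        h=cv2.cvtColor(im,cv2.COLOR_BGR2HSV); 
cv2.imwrite("pics/z2.png",np.hstack([cv2.resize(load(f"w{n}")[1][70:190,o:o+120],None,fx=3.3,fy=3.3,interpolation=cv2.INTER_CUBIC) for n,o in (("v",320),("y",205))]))
```

```text
v (18, 120, 70) dx 0.0007 dy 0.0003 dyaw 0.06 [0.055 0.087 0.052 0.087]
v (18, 100, 60) dx 0.0009 dy 0.0005 dyaw 0.067 [0.057 0.089 0.054 0.089]
x (18, 120, 120) dx 0.0003 dy 0.0008 dyaw 0.009 [0.058 0.09  0.054 0.09 ]
x (17, 150, 150) dx -0.0001 dy 0.0007 dyaw 0.005 [0.057 0.089 0.053 0.089]
y (18, 120, 120) dx 0.0003 dy 0.0007 dyaw -0.069 [0.058 0.09  0.054 0.09 ]
y (17, 150, 150) dx -0.0002 dy 0.0003 dyaw -0.043 [0.09  0.053 0.09  0.057]
```

View pics/z2.png

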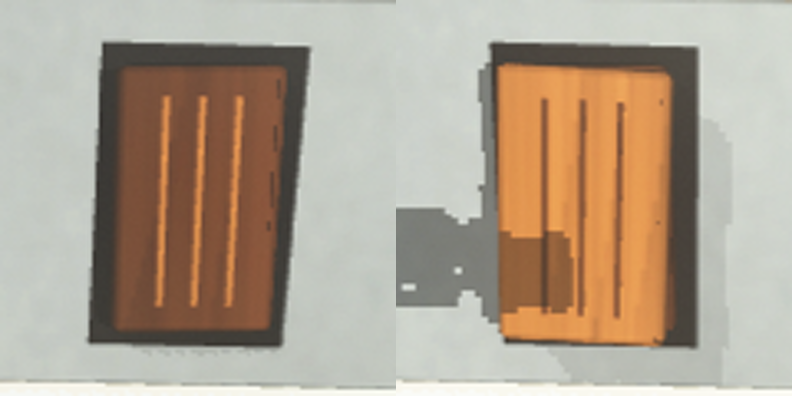

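Both coasters look parallel to the mat edges, with the images skewed by perspective. The middle stripes, cast onto their planes, give the true yaw.

Run:
```python
from h import *
for n,o,z,S in (("v",320,.108,[((167,97),(158,306)),((203,97),(195,306)),((239,98),(229,306))]),("y",205,.122,[((545-396,99),(545-396,312)),((582-396,100),(581-396,316)),((621-396,103),(616-396,317))])):
    c=load("w"+n)[0]
    for a,b in S:
        A,B=[onz(c,o+p[0]/3.3,70+p[1]/3.3,z) for p in (a,b)]; d=A-B; print(n,"dyaw",round(np.arctan2(d[1],d[0])-YAW,4),"len",np.linalg.norm(d).round(4))
```

```text
v dyaw 0.0237 len 0.07
v dyaw 0.0377 len 0.07
v dyaw 0.0366 len 0.0697
y dyaw -0.0318 len 0.0691
y dyaw -0.0273 len 0.0701
y dyaw -0.0368 len 0.0696
```

Run:
```python
from h import *
f=lambda n,o,z,a,b:(lambda d: round(np.arctan2(d[1],d[0])-YAW,4))(np.subtract(*[onz(load("w"+n)[0],o+p[0]/3.3,70+p[1]/3.3,z) for p in (a,b)]))
print("mat v",f("v",320,.094,(103,42),(90,342)),f("v",320,.094,(308,46),(282,344)))
print("mat y R",f("y",205,.094,(697-396,48),(697-396,346)))
print("dark v edges",f("v",320,.108,(121,67),(114,329)),f("v",320,.108,(286,67),(270,329)))
print("light y edges",f("y",205,.122,(499-396,66),(503-396,338)),f("y",205,.122,(672-396,75),(664-396,340)))
```

```text
mat v 0.0068 0.0122
mat y R 0.0063
dark v edges 0.0289 0.0344
light y edges -0.028 -0.0313
```

The dark coaster is yawed about +0.023 and the light one about −0.035 relative to the mat. That is worth correcting, so first I'll build an automatic edge-yaw measurement and check it on the existing pictures.

```bash
cat >> seg.py <<'E'
def edgeyaw(c,m,near,z):
    ct=comps(m,proj(c,near),500)
    if ct is None: return None
    f=np.zeros(m.shape,np.uint8); cv2.drawContours(f,[cv2.convexHull(ct)],-1,1,-1) if False else cv2.drawContours(f,[ct],-1,1,-1)
    ys=np.where(f.any(1))[0]; a,b=ys[0],ys[-1]; k=int(.15*(b-a)); out=[]
    for side in (0,1):
        P=np.array([onz(c,(np.where(f[y])[0][0]-.5) if side==0 else (np.where(f[y])[0][-1]+.5),y,z)[:2] for y in range(a+k,b-k)],np.float32)
        vx,vy,x0,y0=cv2.fitLine(P,cv2.DIST_HUBER,0,.01,.01).ravel(); out.append((np.arctan2(vy,vx)+np.pi/2)%np.pi-np.pi/2-YAW)
        out.append(y0+(MAT[0]-x0)*vy/vx)
    return np.round(out,4)  # yawL,yL,yawR,yR
def woodmask(im,light):
    h=cv2.cvtColor(im,cv2.COLOR_BGR2HSV); s,v=((120,120) if light else (110,60))
    return cv2.morphologyEx(((h[...,0]<=18)&(h[...,1]>s)&(h[...,2]>v)).astype(np.uint8),cv2.MORPH_CLOSE,np.ones((5,5)))
def matmask(im): # mat plus whatever stands on it
    h=cv2.cvtColor(im,cv2.COLOR_BGR2HSV); return ((h[...,2]<90)|(h[...,1]>100)).astype(np.uint8)
E
python3 - <<'E'
from seg import *
for n,z,l in (("g",0,0),("h",0,0),("v",.108,0),("x",.122,1),("y",.122,1)):
    c,im=load("w"+n); print(n,"mat",edgeyaw(c,matmask(im),MAT,.094), z and edgeyaw(c,woodmask(im,l),[*MAT[:2],z],z))
manip.move_ptp((.60,.032,.30),RU); manip.dwell(.2); c,im=snap("wA")
print("A mat",edgeyaw(c,matmask(im),MAT,.094),edgeyaw(c,woodmask(im,1),[*MAT[:2],.122],.122), edgeyaw(c,woodmask(im,0),[*MAT[:2],.108],.108))
E
```

```text
g mat [ 0.0026  0.0663  0.0042 -0.0028] 0
h mat [-0.0055  0.0667  0.0061 -0.0025] 0
v mat [ 0.0089  0.0664  0.0078 -0.0028] [0.0227 0.0595 0.0329 0.0058]
x mat [ 0.001   0.0666  0.0031 -0.0026] [-0.0318  0.0608 -0.0299  0.0056]
y mat [-0.0086  0.0669  0.0057 -0.0028] [-0.0439  0.0601 -0.0281  0.0045]
A mat [ 0.0023  0.0668  0.0084 -0.0028] [-0.0473  0.0602 -0.0275  0.0052] [-0.0274  0.0618 -0.0162  0.0036]
```

```bash
cat > fix.py <<'E'
from seg import *
def rot(yaw0,dyaw,z,lift):
    p=MAT[:2]; set_gripper(.82)
    manip.move_ptp([*p,.2],down(YAW+yaw0)); manip.move_l([*p,z+.02],max_speed=.2); manip.move_l([*p,z],max_speed=.04); manip.dwell(.1)
    set_gripper(0,25); print("w",manip.read_grip_width()*85,manip.read_force().round(1))
    if lift: manip.move_l([*p,z+lift],max_speed=.03)
    manip.move_l([*p,z+lift],down(YAW+yaw0+dyaw),max_speed=.02); 
    if lift: manip.move_l([*p,z+.001],max_speed=.02); zz,f=down_until(p,z+.001,z-.003,1.5,.0007); print("down",zz-z,f)
    set_gripper(.82); manip.move_l([*p,z+.04],max_speed=.1); manip.move_l([*p,.2],max_speed=.3)
def look(n):
    manip.move_ptp((.60,.032,.30),RU); manip.dwell(.2); c,im=snap(n)
    print(n,"mat",edgeyaw(c,matmask(im),MAT,.094),"light",edgeyaw(c,woodmask(im,1),[*MAT[:2],.122],.122)); print("t",manip.read_time())
E
python3 - <<'E'
from fix import *
rot(0,-.024,.094-.001,0); look("wB")
im=load("wB")[1]; q=proj(load("wB")[0],[*MAT[:2],.11]).astype(int)
cv2.imwrite("pics/B.png",cv2.resize(im[max(q[1]-75,0):q[1]+75,q[0]-75:q[0]+75],None,fx=4,fy=4,interpolation=cv2.INTER_CUBIC))
E
```

```text
w 55.67536588227315 [-1.1 -0.4  3.4]
wB mat [ 0.0031  0.0667  0.0062 -0.0028] light [-0.0515  0.0601 -0.0534  0.0052]
t 110.7917
```

View pics/B.png

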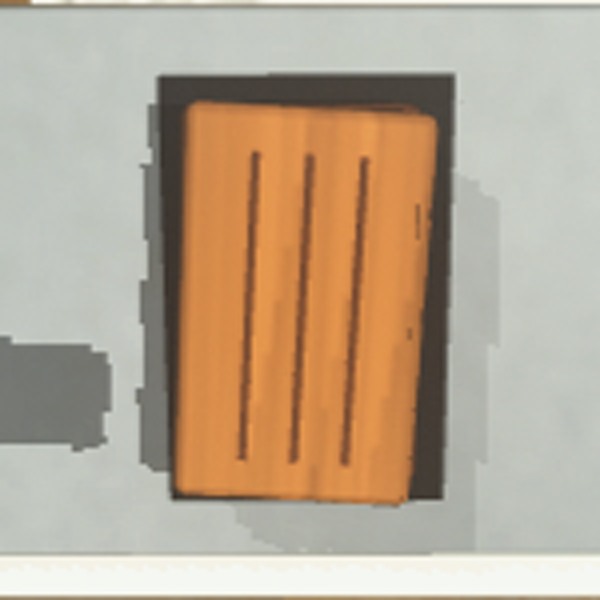

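The crop shows the light coaster turned relative to the mat, as predicted (−0.057). Now to turn only the top coaster.

Run:
```python
from fix import *
rot(-.052,.057,.108,.004); look("wC")
c,im=load("wC"); q=proj(c,[*MAT[:2],.11]).astype(int)
a=cv2.resize(im[max(q[1]-75,0):q[1]+75,q[0]-75:q[0]+75],(400,400),interpolation=cv2.INTER_CUBIC)
manip.move_ptp((.40,-.25,.35),down(0)); manip.dwell(.3)
s=cv2.cvtColor(grab_frame("scene"),cv2.COLOR_RGB2BGR); t=cv2.cvtColor(grab_frame("top"),cv2.COLOR_RGB2BGR)
b=cv2.resize(s[150:250,300:400],(400,400),interpolation=cv2.INTER_CUBIC)
cv2.imwrite("pics/fin.png",np.vstack([np.hstack([a,b])[:, :],cv2.resize(t[115:262,180:540],(800,200))])); print(manip.read_time())
```

```text
w 54.866534032177505 [0.1 0.2 3.4]
down -0.00040000000000001146 6.295680058137015
wC mat [ 0.0036  0.0667  0.0036 -0.0028] light [-0.0019  0.06   -0.0002  0.0054]
t 116.2833
118.0
```

View pics/fin.png

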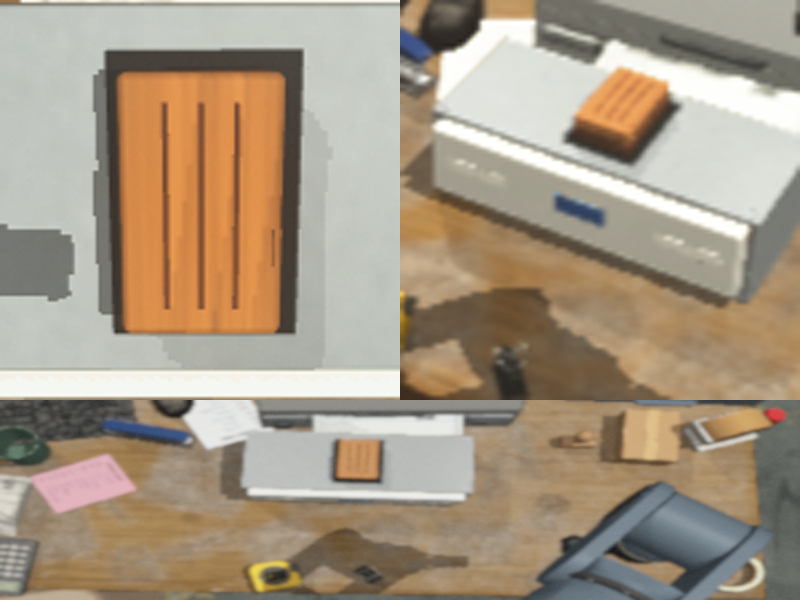

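The pile is square on the mat, within 0.005 rad. One last numeric check of the drawer front, then I'll hand in.

Run:
```python
from seg import *
c,im=load("wo"); h=cv2.cvtColor(im,cv2.COLOR_BGR2HSV)
m=((h[...,1]<22)&(h[...,2]>222)).astype(np.uint8); m=cv2.morphologyEx(m,cv2.MORPH_OPEN,np.ones((3,3)))
ct=comps(m,proj(c,[.535,.03,.086]),800,60); ok=False
if ct is not None:
    p=ct[:,0].astype(float); L=onz(c,*p[np.argmax(p[:,1]-p[:,0])],.086); R=onz(c,*p[np.argmax(p[:,1]+p[:,0])],.086); print(L,R)
    d=((L+R)/2-F)@ux; print("drawer",d); ok=abs(d)<.004
if ok: print(manip.sign_off())
```

```text
[0.54960975 0.18374802 0.086     ] [ 0.54171824 -0.11496031  0.086     ]
drawer 0.0029543844012176624
the job is handed in; nothing more can be done
None
```

The job is handed in (verdict not shown): the green, blue and clay jars were standing upright in the drawer when I pushed it shut, it measured within 3 mm of its shut position afterwards, and the dark and lighter coasters are stacked square on the mat.

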